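# Draw out the faceplate tray of the lathe rack

### The arm

A 6-joint arm with a two-finger parallel gripper is mounted at the origin on the work surface. World frame = base frame: x ahead of the robot, y to its left, z up, the work surface at z = 0. Lengths are in mm, angles in rad, forces in N, time in s.
With the tool pointing down it reaches from about 425 to 950 mm from the base axis. Payload 3.5 kg.
Tool frame: the origin (TCP) lies between the finger pads; the fingertips stand 22 mm ahead of it and the grasp point (between the pads) lies 3 mm ahead of it; z points along the fingers, y is the line along which they close (so a half turn about z gives the same grasp; the last joint's range is limited). The gripper opens to 85 mm and grips with 20 to 120 N. Pads are 22 mm wide; open, the fingers measure 114 mm over their backs; the gripper's body (76 mm by 85 mm) begins 54 mm behind the grasp point. The pads swing forward as they close: fully open they stand 13 mm farther back than shut.
Start: joints at [1.11, 0.286, 1.577, -0, 1.279, -0.15], TCP at [206.392, 642.658, 253.325] pointing down, gripper open.
Joint ranges: [-2.77, 2.77], [-0.9, 2.22], [0.21, 2.48], [-1.53, 4.67], [0.24, 2.81], [-2.84, 2.84]. Speed limits (rad/s): [2.79, 2.79, 3.14, 3.14, 3.14, 3.14].

### API

Orientations are given as a unit quaternion [w, x, y, z].
In Python, from bench import bot gives the robot as it stands.
- The arm moves only by the tool step_arm, never from a script. Its argument "moves" is a list that holds one entry, the list of rows, each a list of 5 numbers: the shift along the tool's x, y, z in mm, then the turn about the tool's z in rad, then the finger opening in mm, from 0 to 85.4. A call has 1 to 5 rows; each row shifts and turns the commanded pose from where the row before left it, along the tool's axes as they then stand; what a row does not reach is not made up. A row lasts 1/8 s, in which the tool goes at most 62.5 mm and 10.7 degrees, less where a joint would pass 70% of its speed; a pose out of reach is approached as far as the arm can. A call with a gripper value outside its range is refused whole. The fingers move at their own pace and stop on an object; "newtons" is the grip in N (left out, the last holds). Time passes only in rows, so rows that do not move let the fingers close. It gives the time, the measured TCP pose, the force, the opening and the grip force at its end, in the units of the state.
- bot.sense(): the state, without advancing time (a new reading comes with each control period).
- bot.read_camera(name): name is "scene" or "top"; returns the picture (480x640x3 uint8, red, green, blue); there is no depth.
- bot.camera_params(name): a dict with "fx", "fy", "cx", "cy" (pixels), "rvec" (rotation vector, rad) and "tvec" (3), from world to camera coordinates, as OpenCV has them. Camera axes: x right, y down, z forward; pixel columns grow to the right and rows downward; lengths in mm; the calibration is good to about 2 mm. A picture is of the moment at which its call begins. camera_params takes no time and is no camera call.
- bot.close_job(): hands the job in; it is judged then, once.
The state is a dict: "time": time; "qpos": joint angles; "joint_velocities": joint speeds; "joint_torque": joint torques, N m; "tcp_pos": TCP position; "eef_rot": TCP orientation; "contact_force": force on the tool from outside, world axes, zero at the start; "ft_torque": the same for the moment, N m; "width": opening from 0.0 (shut) to 1.0 (fully open); "gripper_force": force on a finger pad.
Only numpy, scipy, OpenCV 4.12 (cv2) and the standard library are available. Lean on these libraries where they do the work, as an engineer would, in place of code of your own. Each camera call takes 0.05 s, during which the arm holds its last target. There are 200 camera calls.

### The job

Three small steel trays stand side by side on runners on the turner's bench, and only one may be out at a time. First push the tray that was left open (the one with the four chuck jaws) fully home; then hook a fingertip behind the front lip of the tray in which the round lathe faceplate lies and draw it all the way out to its stop. Pinch and lift nothing, do not touch the faceplate, and leave the third tray shut and the bowl, jar and hammer where they are.

Things in the scene. Friction and masses are not known exactly. Their poses are not given: they have to be found in the camera images.
- plate_tray (a joint): Faceplate tray: grey sheet-steel tray, 216 mm long and 108 mm wide, with an upright front lip, holding the loose round faceplate towards its back. Joint value in m: 0 = fully home, grows as the tray is drawn out towards the robot, 0.120 = fully out against its stop; about 2.5 N of drag, stays where it is left. Starts home.
- jaw_tray (a joint): Jaw tray: the same tray, holding four square stepped steel chuck jaws (up to 42 mm above the table) on a wooden board. Joint value in m: 0 = fully home, grows as the tray is drawn out towards the robot, 0.120 = fully out against its stop; about 2.5 N of drag, stays where it is left. Starts 45 to 95 mm out.
- bit_tray (a joint): Bit tray: the same tray, holding four dark steel drill bits lying lengthwise. Joint value in m: 0 = fully home, grows as the tray is drawn out towards the robot, 0.120 = fully out against its stop; about 2.5 N of drag, stays where it is left. Starts home and is to stay so.
- plate_tray_lip (a point): Middle of the top edge of the upright front lip of the faceplate tray; moves with the tray. z up, y along the lip, -x the way the tray draws out. Lip 108 mm wide, 8 mm thick (4 mm either side of this point), its top 52 mm above the table; tray floor 14 mm and side walls 32 mm above the table. Behind the lip at least 60 mm of floor is empty before the faceplate.
- jaw_tray_lip (a point): Middle of the top edge of the upright front lip of the jaw tray; moves with the tray. z up, y along the lip, -x the way the tray draws out. Lip 108 mm wide, 8 mm thick (4 mm either side of this point), its top 52 mm above the table; tray floor 14 mm and side walls 32 mm above the table.
- bit_tray_lip (a point): Middle of the top edge of the upright front lip of the bit tray; moves with the tray. z up, y along the lip, -x the way the tray draws out. Lip 108 mm wide, 8 mm thick (4 mm either side of this point), its top 52 mm above the table; tray floor 14 mm and side walls 32 mm above the table. The three trays are parallel, 125 mm apart between middles, in any order.
- faceplate: Loose steel lathe faceplate lying in its tray: flange 76 mm across and 8 mm thick, hub 36 mm across on top, 30 mm high in all. Origin at the middle of its underside, z up.
- bowl: Bystander: turned wooden bowl, 116 mm across, 50 mm high; origin at the middle of its underside.
- wax: Bystander: squat amber jar of wax, 64 mm across, 60 mm high; origin at the middle of its underside.
- mallet: Bystander: hammer about 240 mm long, lying on the bench; its origin lies under it near the middle.

How it is judged (in metres and radians):
On the way, in this order (a step that is already met when the one before it is completed fails the run):
1. the jaw tray is pushed fully home while the faceplate tray is still shut (value of joint each of jaw_tray, bit_tray below 0.005 m and value of joint plate_tray below 0.01 m), for 0.2 s.
2. a fingertip draws the faceplate tray out by the inner side of its lip (value of joint plate_tray between 0.02 and 0.108 m and contact force between the fingers and plate_tray_c1 above 0.5 N), for 0.1 s.
3. the faceplate tray is out at its stop (value of joint plate_tray above 0.112 m), for 0.2 s.
At the end, for the whole second after the job is handed in: The faceplate tray is drawn out to within 8 mm of its stop, the jaw tray and the bit tray are home within 5 mm, and the faceplate lies flat and at rest in its tray (value of joint plate_tray above 0.112 m and value of joint each of jaw_tray, bit_tray below 0.005 m and x of faceplate in the frame of plate_tray_lip between 0.04 and 0.178 m and y of faceplate in the frame of plate_tray_lip between -0.02 and 0.02 m and z of faceplate in the frame of plate_tray_lip between -0.043 and -0.033 m and angle between faceplate's own z axis and vertical below 0.1 rad and linear speed of faceplate below 0.02 m/s and velocity of joint plate_tray between -0.01 and 0.01 m/s); the robot touches nothing.
It fails at once if two trays are out at once (both more than 20 mm) (value of joint each of plate_tray, jaw_tray above 0.02 m).
It fails at once if the bit tray is drawn out more than 15 mm (value of joint bit_tray above 0.015 m).
It fails at once if the faceplate is touched (more than 1 N), lifted or tipped (contact force between the fingers and faceplate above 1 N or (z of faceplate in the frame of plate_tray_lip above -0.028 m or angle between faceplate's own z axis and vertical above 0.25 rad)).
It fails at once if the lip of the faceplate tray or jaw tray is pinched (pressed on both sides at once) ((contact force between the fingers and plate_tray_c1 above 1.5 N and contact force between the fingers and plate_tray_c0 above 1.5 N) or (contact force between the fingers and jaw_tray_c1 above 1.5 N and contact force between the fingers and jaw_tray_c0 above 1.5 N)).
It fails at once if a bystander is moved more than 20 mm (distance of any of bowl, wax, mallet from where it was at the start of the episode above 0.02 m).
It also fails if it takes over 46 s, if anything falls off the work surface, if the arm or the gripper's body presses on something with over 40 N, if the wrist force passes 120 N, or if a joint passes its speed limit or range.

## Working session

There is one attempt and no reset: what is moved stays moved. The work goes in short steps, Python scripts to look and compute and a tool call to move; the robot and the scene stay as the last step left them, time stands still between calls to the robot, and variables do not carry over. Pictures are saved under pics/ and viewed, at most 10 in all, crops included, and the job is handed in when it is done.

Besides the shell and the picture viewer there is one more tool, called after "Emit:" as name([rows], argument=value, ...), one row to a line, values as JSON. step_arm: Moves the arm, as the interface text tells. Its arguments: {"type":"object","properties":{"moves":{"type":"array","items":{"type":"array","items":{"type":"array","items":{"type":"number"}}}},"newtons":{"type":"number"}},"required":["moves"]}

```bash
mkdir -p pics; cat > h.py <<'E'
import numpy as np,cv2
from bench import bot
def ray(cam,u,v,z):
    p=bot.camera_params(cam);R=cv2.Rodrigues(np.array(p['rvec'],float))[0];t=np.array(p['tvec'],float).ravel()
    d=R.T@np.array([(u-p['cx'])/p['fx'],(v-p['cy'])/p['fy'],1]);c=-R.T@t
    return c+d*(z-c[2])/d[2]
def snap(cam,name):
    im=bot.read_camera(cam);cv2.imwrite('pics/'+name,im[:,:,::-1]);return im
E
python3 -c "
from h import *
snap('top','a.png');snap('scene','b.png');s=bot.sense();print(s['tcp_pos'],s['eef_rot'],s['time'])"
```

```text
[206.15104197 642.17232172 252.06808437] [-3.17063365e-04  1.54778525e-01  9.87948621e-01 -1.01478969e-03] 0.1
```

View pics/a.png

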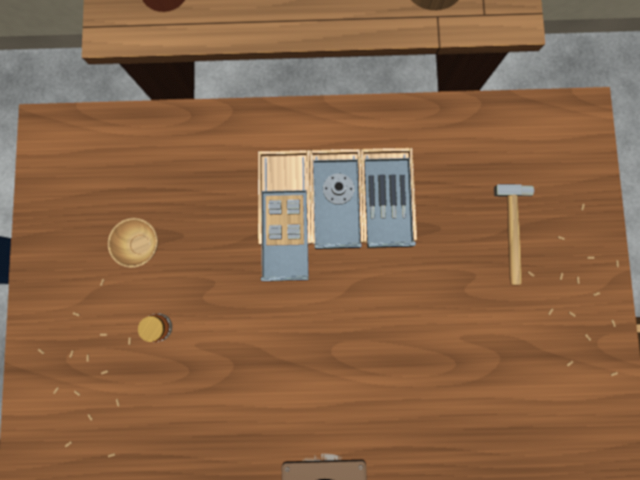

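View pics/b.png

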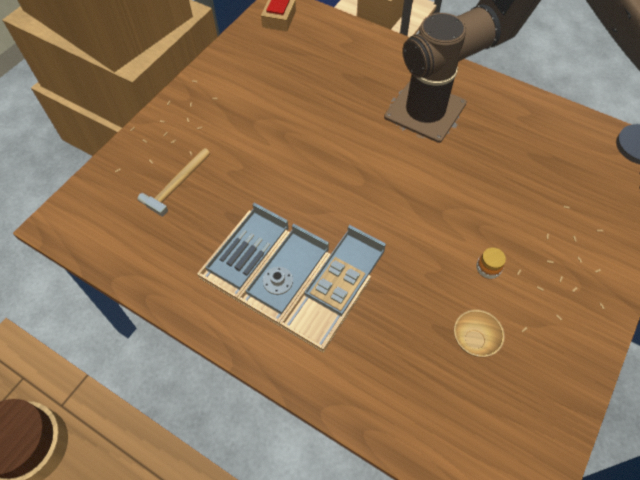

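The top view shows the jaw tray open at left, with its lip near (285,278). The faceplate tray is in the middle with its lip near (338,246), and the bit tray is at right with its lip near (390,244). The bowl, the jar and the hammer are all well clear. I'll zoom in for the lip edges.

```bash
python3 -c "
from h import *
im=cv2.imread('pics/a.png')[140:290,250:420];cv2.imwrite('pics/c.png',cv2.resize(im,None,fx=4,fy=4,interpolation=cv2.INTER_CUBIC))
for n,u,v,z in [('jaw',285,278,52),('pl',338,246,52),('bit',390,244,52),('plate',339,187,44),('base',325,470,0),('jar',152,328,60),('bowl',133,243,50)]: print(n,ray('top',u,v,z).round(1))
p=bot.camera_params('top');print(p)
"
```

```text
jaw [512.1  76.5  52. ]
pl [582.3 -47.2  52. ]
bit [ 583.5 -167.2   52. ]
plate [723.2 -54.3  44. ]
base [74.4 -2.7  0. ]
jar [408.2 376.4  60. ]
bowl [603.  427.9  50. ]
{'fx': 450.23402257216935, 'fy': 450.23402257216935, 'cx': 321.7836573741395, 'cy': 239.14170749957677, 'rvec': array([ 2.12553884, -2.18603693,  0.12744958]), 'tvec': array([   6.71731736,  601.21883732, 1019.34521097])}
```

View pics/c.png

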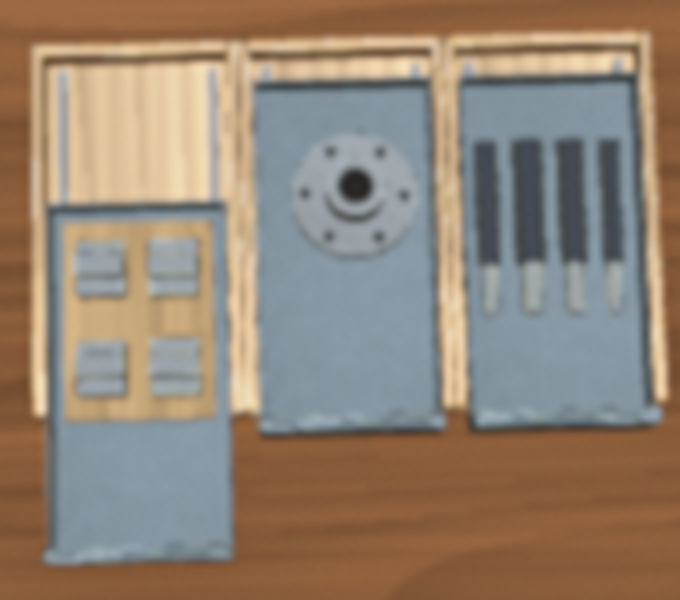

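```bash
python3 -c "
from h import *
f=lambda a,b,z: ray('top',250+a/4-.4,140+b/4-.4,z).round(1)
for n,a,b,z in [('jawL',46,553,52),('jawR',232,551,52),('plL',262,425,52),('plR',444,422,52),('bitL',472,420,52),('bitR',660,414,52),('jawback',50,207,32),('jawbackR',225,207,32),('plbL',257,84,32),('plbR',430,82,32),('bitbL',460,80,32),('bitbR',637,76,32),('jawtop',0,340,42),('plate',353,193,22)]: print(n,f(a,b,z))
"
```

```text
jawL [514.  131.2  52. ]
jawR [512.2  24.7  52. ]
plL [584.2   5.7  52. ]
plR [582.9 -99.3  52. ]
bitL [ 583.6 -115.5   52. ]
bitR [ 584. -224.   52.]
jawback [720.9 129.3  32. ]
jawbackR [717.8  24.7  32. ]
plbL [792.9   3.7  32. ]
plbR [ 791.  -100.5   32. ]
bitbL [ 791.7 -118.5   32. ]
bitbR [ 791.1 -225.    32. ]
jawtop [639.7 158.2  42. ]
plate [726.5 -52.3  22. ]
```

Emit:
step_arm([
  [[0,0,0,-0.156,0],[0,0,0,-0.155,0],[-26,-56,0,0,0],[-26,-56,0,0,0],[-26,-56,0,0,0]],
])

```text
time: 0.72
tcp_pos: [284.7, 472.8, 252.6]
eef_rot: [-0.0, -0.001, 1.0, -0.0]
contact_force: [0.0, -0.3, 0.9]
width: 0.0
gripper_force: 0.0
```

Emit:
step_arm([
  [[-26,-56,0,0,0],[-26,-56,0,0,0],[-26,-56,0,0,0],[-26,-56,0,0,0],[0,0,0,0,0]],
])

```text
time: 1.35
tcp_pos: [389.8, 247.3, 253.0]
eef_rot: [-0.0, 0.003, 1.0, -0.0]
contact_force: [-0.8, 1.3, 1.1]
width: 0.001
gripper_force: 0.0
```

Emit:
step_arm([
  [[-20,-42,25,0,0],[-20,-42,25,0,0],[-20,-42,25,0,0],[-18,-43,25,0,0],[0,0,0,0,0]],
])

```text
time: 1.98
tcp_pos: [465.7, 80.4, 150.8]
eef_rot: [-0.003, 0.002, 1.0, 0.0]
contact_force: [0.1, 0.0, 0.5]
width: 0.001
gripper_force: 0.0
```

Emit:
step_arm([
  [[0,0,40,0,0],[0,0,40,0,0],[0,0,20,0,0],[0,0,0,0,0]],
])

```text
time: 2.48
tcp_pos: [464.9, 83.2, 52.1]
eef_rot: [-0.002, -0.001, 1.0, 0.0]
contact_force: [0.2, 0.7, 1.2]
width: 0.001
gripper_force: 0.0
```

Emit:
step_arm([
  [[-15,-1,0,0,0],[-15,-1,0,0,0],[-12,-1,0,0,0],[-12,-1,0,0,0],[-12,-1,0,0,0]],
])

```text
time: 3.1
tcp_pos: [532.9, 76.8, 53.1]
eef_rot: [-0.001, 0.0, 1.0, 0.0]
contact_force: [-2.9, 1.8, 1.1]
width: 0.001
gripper_force: 1.4
```

Emit:
step_arm([
  [[-12,0,0,0,0],[-10,0,0,0,0],[-6,0,0,0,0],[0,0,0,0,0]],
])

```text
time: 3.6
tcp_pos: [561.7, 76.4, 53.6]
eef_rot: [0.001, -0.0, 1.0, -0.0]
contact_force: [-0.4, -0.0, -0.1]
width: 0.001
gripper_force: 0.0
```

Emit:
step_arm([
  [[-4,0,0,0,0],[-4,0,0,0,0],[0,0,0,0,0]],
])

```text
time: 3.98
tcp_pos: [569.1, 76.6, 53.4]
eef_rot: [0.001, -0.0, 1.0, -0.0]
contact_force: [-0.1, -1.2, -0.8]
width: -0.0
gripper_force: 0.3
```

Emit:
step_arm([
  [[-3,0,0,0,0],[-1,0,0,0,0]],
])

```text
time: 4.22
tcp_pos: [570.4, 76.7, 53.2]
eef_rot: [-0.004, -0.0, 1.0, -0.0]
contact_force: [-10.6, -2.1, 9.3]
width: 0.002
gripper_force: 5.1
```

Emit:
step_arm([
  [[-1,0,0,0,0],[0,0,0,0,0],[15,0,0,0,0],[20,0,0,0,0],[0,0,-60,0,0]],
])

```text
time: 4.85
tcp_pos: [533.0, 77.1, 108.2]
eef_rot: [-0.006, -0.0, 1.0, 0.0]
contact_force: [0.8, -0.8, 0.6]
width: -0.003
gripper_force: 0.0
```

Emit:
step_arm([
  [[0,-40,-40,0,0],[-40,-45,0,0,0],[-45,-40,0,0,0],[0,0,0,0,0]],
])

```text
time: 5.35
tcp_pos: [626.0, -51.2, 153.5]
eef_rot: [0.002, 0.002, 1.0, -0.0]
contact_force: [-0.9, 1.0, -0.0]
width: 0.004
gripper_force: 0.0
```

```bash
python3 -c "
from h import *
im=snap('scene','d0.png')[190:350,190:400];cv2.imwrite('pics/d.png',cv2.resize(im[:,:,::-1],None,fx=3,fy=3,interpolation=cv2.INTER_CUBIC));print(bot.sense()['tcp_pos'])"
```

```text
[624.31975071 -49.50145419 152.91903026]
```

View pics/d.png

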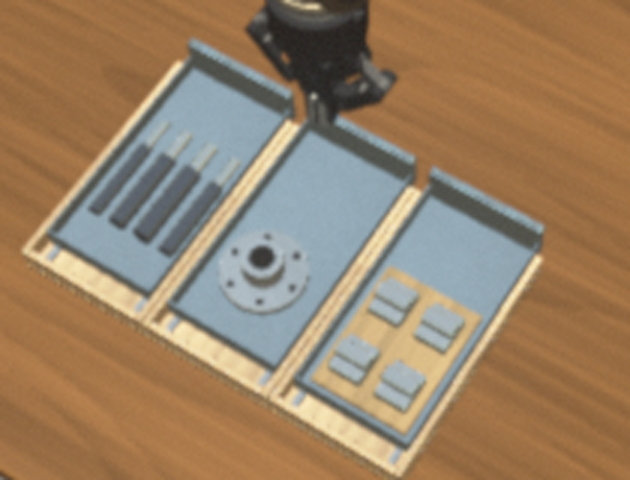

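The jaw tray's lip (crop 487,205) lines up with the faceplate tray's (370,150) and the bit tray's (240,78), so all three are home. The shut fingers hang at crop (320,108), above the faceplate tray. Next I lower them behind its lip.

Emit:
step_arm([
  [[0,2,35,0,0],[0,0,30,0,0],[0,0,20,0,0],[0,0,14,0,0],[0,0,0,0,0]],
])

```text
time: 6.02
tcp_pos: [622.9, -45.8, 53.5]
eef_rot: [-0.001, -0.0, 1.0, 0.0]
contact_force: [0.7, 0.7, 0.1]
width: 0.003
gripper_force: 0.0
```

Emit:
step_arm([
  [[8,0,0,0,0],[6,0,0,0,0],[6,0,0,0,0],[6,0,0,0,0],[6,0,0,0,0]],
])

```text
time: 6.65
tcp_pos: [592.1, -46.3, 54.9]
eef_rot: [0.001, 0.0, 1.0, -0.0]
contact_force: [2.6, 0.6, -0.1]
width: 0.001
gripper_force: 1.3
```

Emit:
step_arm([
  [[7,0,0,0,0],[7,0,0,0,0],[7,0,0,0,0],[7,0,0,0,0],[7,0,0,0,0]],
])

```text
time: 7.28
tcp_pos: [556.3, -46.3, 54.6]
eef_rot: [0.0, -0.0, 1.0, -0.0]
contact_force: [2.7, 0.2, 1.9]
width: 0.001
gripper_force: 1.4
```

Emit:
step_arm([
  [[7,0,0,0,0],[7,0,0,0,0],[7,0,0,0,0],[7,0,0,0,0],[7,0,0,0,0]],
])

```text
time: 7.9
tcp_pos: [521.0, -46.2, 54.3]
eef_rot: [-0.0, -0.0, 1.0, 0.0]
contact_force: [2.0, 0.3, 1.7]
width: 0.0
gripper_force: 1.3
```

Emit:
step_arm([
  [[7,0,0,0,0],[7,0,0,0,0],[6,0,0,0,0],[4,0,0,0,0],[4,0,0,0,0]],
])

```text
time: 8.52
tcp_pos: [493.1, -46.2, 54.1]
eef_rot: [-0.0, -0.0, 1.0, 0.0]
contact_force: [2.2, 1.6, 0.4]
width: 0.0
gripper_force: 1.3
```

Emit:
step_arm([
  [[4,0,0,0,0],[4,0,0,0,0],[2,0,0,0,0]],
])

```text
time: 8.9
tcp_pos: [483.0, -46.2, 54.1]
eef_rot: [-0.0, -0.0, 1.0, 0.0]
contact_force: [2.9, 2.4, -0.1]
width: -0.002
gripper_force: 1.3
```

Emit:
step_arm([
  [[2,0,0,0,0],[0,0,0,0,0]],
])

```text
time: 9.15
tcp_pos: [480.9, -46.3, 54.1]
eef_rot: [-0.001, -0.0, 1.0, 0.0]
contact_force: [1.6, 0.8, -0.2]
width: -0.001
gripper_force: 0.5
```

Emit:
step_arm([
  [[2,0,0,0,0],[2,0,0,0,0]],
])

```text
time: 9.4
tcp_pos: [479.5, -46.5, 54.5]
eef_rot: [0.003, 0.0, 1.0, -0.0]
contact_force: [11.0, 3.0, -7.5]
width: -0.004
gripper_force: 5.5
```

The force has risen to 11 N, so the tray is at its stop. I'll ease back off the lip, rise and check.

Emit:
step_arm([
  [[1,0,0,0,0],[0,0,0,0,0],[-10,0,0,0,0],[-6,0,0,0,0],[0,0,-30,0,0]],
])

```text
time: 10.02
tcp_pos: [490.4, -45.8, 82.1]
eef_rot: [-0.004, -0.0, 1.0, 0.001]
contact_force: [0.8, -1.0, -0.4]
width: -0.0
gripper_force: 0.0
```

Emit:
step_arm([
  [[0,0,-50,0,0],[0,0,-50,0,0],[0,50,-20,0,0],[0,50,0,0,0],[0,50,0,0,0]],
])

```text
time: 10.65
tcp_pos: [492.2, 104.9, 204.8]
eef_rot: [-0.0, 0.0, 1.0, -0.0]
contact_force: [-0.0, -0.2, -0.1]
width: 0.001
gripper_force: 0.0
```

Emit:
step_arm([
  [[0,50,0,0,0],[0,50,0,0,0],[0,0,0,0,0],[0,0,0,0,0]],
])

```text
time: 11.15
tcp_pos: [492.1, 203.4, 203.9]
eef_rot: [-0.001, -0.0, 1.0, -0.001]
contact_force: [-0.4, -0.3, 0.3]
width: -0.001
gripper_force: 0.0
```

```bash
python3 -c "
from h import *
im=snap('top','e0.png')[140:310,250:420];cv2.imwrite('pics/e.png',cv2.resize(im[:,:,::-1],None,fx=3.5,fy=3.5,interpolation=cv2.INTER_CUBIC));s=bot.sense();print(s['tcp_pos'],s['contact_force'])"
```

```text
[492.30702875 202.96726631 203.97019196] [ 0.13254741 -0.80980966 -0.33824353]
```

View pics/e.png

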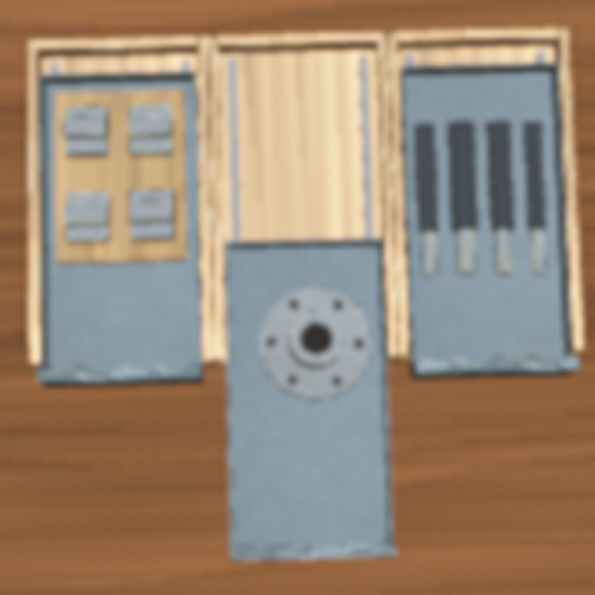

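The faceplate tray's lip is at crop (312,550) and its back edge at row 241. The jaw and bit trays are home, and the faceplate is centred and flat. One check on the travel, then I hand in.

```bash
python3 -c "
from h import *
f=lambda a,b,z: ray('top',250+a/3.5-.4,140+b/3.5-.4,z).round(1)
print(f(312,550,52),f(305,241,32),f(115,77,32),f(120,373,52),'start lip 583.5, back 792')"
```

```text
[466.2 -45.1  52. ] [674.2 -47.7  32. ] [792.6  79.4  32. ] [585.5  77.7  52. ] start lip 583.5, back 792
```

```bash
python3 -c "
from bench import bot
print(bot.close_job())"
```

```text
the job is handed in; nothing more can be done
None
```

I pushed the jaw tray home and drew the faceplate tray out to its stop (about 118 mm by camera, with the force rising to 11 N). The bit tray stayed shut, the faceplate still lies flat, and the job is handed in; it returned no verdict.

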